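# Line up the gift tubes by size on the display board

### The arm

A 7-joint arm with a two-finger parallel gripper is mounted at the origin on the work surface. World frame = base frame: x ahead of the robot, y to its left, z up, the work surface at z = 0. Lengths are in m, angles in rad, forces in N, time in s.
With the tool pointing down it reaches from about 0.425 to 0.875 m from the base axis. Payload 8.4 kg.
Tool frame: the origin (TCP) lies on the centre line of the jaws, within the pads' length; the fingertips stand 8 mm ahead of it and the grasp point (between the pads) lies 11 mm behind it; z points along the fingers, y is the line along which they close (so a half turn about z gives the same grasp; the last joint's range is limited). The gripper opens to 85 mm and grips with 20 to 120 N. Pads are 22 mm wide; open, the fingers measure 114 mm over their backs; the gripper's body (76 mm by 85 mm) begins 54 mm behind the grasp point. The pads swing forward as they close: fully open they stand 13 mm farther back than shut.
Start: joints at [1.158, 0.333, 0.04, 1.465, -0.013, 1.343, -0.059], TCP at [0.201, -0.618, 0.2] pointing down, gripper open.
Joint ranges: [-2.58, 2.58], [-0.38, 2.09], [-1.3, 1.39], [0.25, 2.4], [-1.5, 4.64], [0.08, 2.09], [-2.65, 2.65]. Speed limits (rad/s): [2.22, 2.22, 2.79, 2.79, 3.14, 3.14, 3.14].

### API

Orientations are given as a unit quaternion [x, y, z, w].
In Python, from cell import arm, eyes gives the robot as it stands.
- The arm moves only by the tool play_rows, never from a script. Its arguments are lists of equal length, an entry for each row: "offset": the shift along the tool's x, y, z in a scale on which 1.0 is 75 cm, a list of three; "roll": the turn about the tool's z in normalised numbers (1 is 90 degrees). In form: {"offset": [[dx, dy, dz], ...], "roll": [roll, ...]}. A call has 1 to 12 rows; each row is the pose to reach, as a shift and turn from the pose commanded when the call began, along the tool's axes at that moment; what a row does not reach only later rows make up. A row lasts 1/8 s, in which the tool goes at most 62.5 mm and 10.7 degrees, less where a joint would pass 70% of its speed; a pose out of reach is approached as far as the arm can. A shift or turn number past 1, either way, is cut back to 1. A call with a gripper value outside its range is refused whole. "claw" is the closure, from 0 (fully open) to 1 (shut), set as the call begins (left out, the last holds). The fingers move at their own pace and stop on an object; the grip force is fixed at half the most. Time passes only in rows, so rows that repeat a pose let the fingers close. It gives the time, the measured TCP pose, the force, the opening and the grip force at its end, in the units of the state.
- arm.get_obs(): the state, without advancing time (a new reading comes with each control period).
- eyes.grab_frame(name): name is "scene" or "top"; returns the picture (400x640x3 uint8, blue, green, red); there is no depth.
- eyes.get_calibration(name): a dict with "camera_matrix" (3x3 intrinsics, pixels), "world_from_camera" (4x4, takes a point from camera to world coordinates). Camera axes: x right, y down, z forward; pixel columns grow to the right and rows downward; lengths in m; the calibration is good to about 2 mm. A picture is of the moment at which its call begins. get_calibration takes no time and is no camera call.
- arm.close_job(): hands the job in; it is judged then, once.
The state is a dict: "clock": time; "q": joint angles; "qvel": joint speeds; "joint_efforts": joint torques, N m; "position": TCP position; "eef_rot": TCP orientation; "wrist_force": force on the tool from outside, world axes, zero at the start; "wrist_torque": the same for the moment, N m; "gripper_width": finger opening in m; "gripper_force": force on a finger pad.
Only numpy, scipy, OpenCV 4.12 (cv2) and the standard library are available. Lean on these libraries where they do the work, as an engineer would, in place of code of your own. Each camera call takes 0.05 s, during which the arm holds its last target. There are 200 camera calls.

### The job

Line up the four lidded cardboard tubes in order of size on the four round marks of the black display board: the largest on the mark next to the tall steel end plate, then ever smaller, the smallest on the farthest mark. Stand each one upright, lid up, centred on its mark, and leave the jar standing where it is.

Things in the scene. Friction and masses are not known exactly. Their poses are not given: they have to be found in the camera images.
- tube_r: The largest of the four loose lidded cardboard tubes (all plain brown card with a white lid): closed upright cylinder, 60 mm diameter, 110 mm tall, lid up. Origin: centre of its underside; z up. Standing on the table at the start.
- tube_p: The second largest of the four loose lidded cardboard tubes (all plain brown card with a white lid): closed upright cylinder, 52 mm diameter, 90 mm tall, lid up. Origin: centre of its underside; z up. Standing on the table at the start.
- tube_s: The third largest of the four loose lidded cardboard tubes (all plain brown card with a white lid): closed upright cylinder, 44 mm diameter, 70 mm tall, lid up. Origin: centre of its underside; z up. Standing on the table at the start.
- tube_q: The smallest of the four loose lidded cardboard tubes (all plain brown card with a white lid): closed upright cylinder, 36 mm diameter, 50 mm tall, lid up. Origin: centre of its underside; z up. Standing on the table at the start.
- mark_a: One of four identical flat round marks (68 mm diameter, white rim, grey middle, no raised edge) in a straight row 85 mm apart on a fixed black board 90 mm wide, 384 mm long and 12 mm thick. Which of the four marks in the row carries this name changes from start to start. Origin: centre of the mark on the board's top face, which is the height where a tube's underside rests; z up, y along the row.
- mark_b: One of four identical flat round marks (68 mm diameter, white rim, grey middle, no raised edge) in a straight row 85 mm apart on a fixed black board 90 mm wide, 384 mm long and 12 mm thick. Which of the four marks in the row carries this name changes from start to start. Origin: centre of the mark on the board's top face, which is the height where a tube's underside rests; z up, y along the row.
- mark_c: One of four identical flat round marks (68 mm diameter, white rim, grey middle, no raised edge) in a straight row 85 mm apart on a fixed black board 90 mm wide, 384 mm long and 12 mm thick. Which of the four marks in the row carries this name changes from start to start. Origin: centre of the mark on the board's top face, which is the height where a tube's underside rests; z up, y along the row.
- mark_d: One of four identical flat round marks (68 mm diameter, white rim, grey middle, no raised edge) in a straight row 85 mm apart on a fixed black board 90 mm wide, 384 mm long and 12 mm thick. Which of the four marks in the row carries this name changes from start to start. Origin: centre of the mark on the board's top face, which is the height where a tube's underside rests; z up, y along the row.
- end_plate: Tall steel end plate fixed upright on one end of the board (either end, it changes): 80 mm wide across the board, 6 mm thick, 90 mm tall above the board. Its centre is 57.5 mm from the nearest mark's centre. The other end carries only a 12 mm high black lip. Origin: centre of its underside, on the board's top face; z up, y along the row.
- jar: Bystander: loose amber glass jar with a steel lid, 66 mm diameter, 85 mm tall, standing on the table among the tubes. Origin: centre of its underside; z up.

How it is judged:
At the end, for the whole second after the job is handed in: Each tube stands upright (within 0.1 rad), lid up and at rest, on the board, its centre within 12 mm of a mark's centre; counted from the tall end plate the tubes run from the largest to the smallest. The jar stands upright within 30 mm of its starting place ((horizontal distance between tube_r and mark_a below 0.012 m or horizontal distance between tube_r and mark_b below 0.012 m or horizontal distance between tube_r and mark_c below 0.012 m or horizontal distance between tube_r and mark_d below 0.012 m) and horizontal distance between tube_r and end_plate between 0.0275 and 0.0875 m and angle between each of tube_r, tube_p, tube_s, tube_q, jar's own z axis and vertical below 0.1 rad and height (world z) of tube_r between 0.007 and 0.017 m and linear speed of each of tube_r, tube_p, tube_s, tube_q below 0.02 m/s and angular speed of each of tube_r, tube_p, tube_s, tube_q below 0.2 rad/s and (horizontal distance between tube_p and mark_a below 0.012 m or horizontal distance between tube_p and mark_b below 0.012 m or horizontal distance between tube_p and mark_c below 0.012 m or horizontal distance between tube_p and mark_d below 0.012 m) and horizontal distance between tube_p and end_plate between 0.1125 and 0.1725 m and height (world z) of tube_p between 0.007 and 0.017 m and (horizontal distance between tube_s and mark_a below 0.012 m or horizontal distance between tube_s and mark_b below 0.012 m or horizontal distance between tube_s and mark_c below 0.012 m or horizontal distance between tube_s and mark_d below 0.012 m) and horizontal distance between tube_s and end_plate between 0.1975 and 0.2575 m and height (world z) of tube_s between 0.007 and 0.017 m and (horizontal distance between tube_q and mark_a below 0.012 m or horizontal distance between tube_q and mark_b below 0.012 m or horizontal distance between tube_q and mark_c below 0.012 m or horizontal distance between tube_q and mark_d below 0.012 m) and horizontal distance between tube_q and end_plate between 0.2825 and 0.3425 m and height (world z) of tube_q between 0.007 and 0.017 m and distance of jar from where it was at the start of the episode below 0.03 m); the robot touches nothing.
It fails at once if the jar is pushed more than 30 mm or tipped (distance of jar from where it was at the start of the episode above 0.03 m or angle between jar's own z axis and vertical above 0.35 rad).
It also fails if it takes over 112 s, if anything falls off the work surface, if the arm or the gripper's body presses on something with over 40 N, if the wrist force passes 120 N, or if a joint passes its speed limit or range.

## Working session

There is one attempt and no reset: what is moved stays moved. The work goes in short steps, Python scripts to look and compute and a tool call to move; the robot and the scene stay as the last step left them, time stands still between calls to the robot, and variables do not carry over. Pictures are saved under pics/ and viewed, at most 14 in all, crops included, and the job is handed in when it is done.

Besides the shell and the picture viewer there is one more tool, called after "Emit:" as name(argument=value, ...) on one line, values as JSON. play_rows: Moves the arm, as the interface text tells. Its arguments: {"type":"object","properties":{"offset":{"type":"array"},"roll":{"type":"array"},"claw":{"type":"number"}},"required":["offset","roll"]}

```bash
mkdir -p pics && python3 - <<'E'
from cell import arm, eyes
import cv2, numpy as np
np.set_printoptions(precision=4,suppress=True)
o=arm.get_obs(); print(o['clock'],o['position'],o['eef_rot'],o['gripper_width'])
for n in("top","scene"):
    cv2.imwrite(f"pics/{n}0.png",eyes.grab_frame(n)); c=eyes.get_calibration(n); print(n,c)
E
```

```text
0.0 [ 0.2004 -0.6178  0.1986] [ 0.9877  0.1562 -0.0002 -0.0008] 0.08550284883188658
top {'camera_matrix': array([[410.8784,   0.    , 309.7471],
       [  0.    , 410.8784, 197.9565],
       [  0.    ,   0.    ,   1.    ]]), 'world_from_camera': array([[ 0.0102, -0.9998,  0.0171,  0.5198],
       [-0.9994, -0.0097,  0.0331, -0.0081],
       [-0.033 , -0.0175, -0.9993,  0.8752],
       [ 0.    ,  0.    ,  0.    ,  1.    ]])}
scene {'camera_matrix': array([[509.883 ,   0.    , 311.4163],
       [  0.    , 509.883 , 195.2871],
       [  0.    ,   0.    ,   1.    ]]), 'world_from_camera': array([[-0.866 ,  0.3415, -0.3653,  0.8977],
       [ 0.4999,  0.5744, -0.6482,  0.6566],
       [-0.0116, -0.744 , -0.6681,  0.712 ],
       [ 0.    ,  0.    ,  0.    ,  1.    ]])}
```

View pics/top0.png

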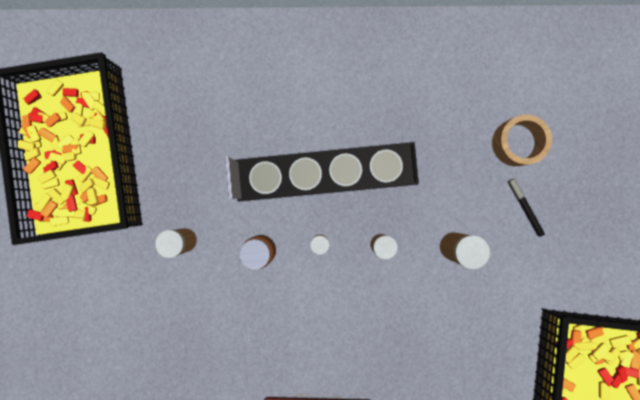

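View pics/scene0.png

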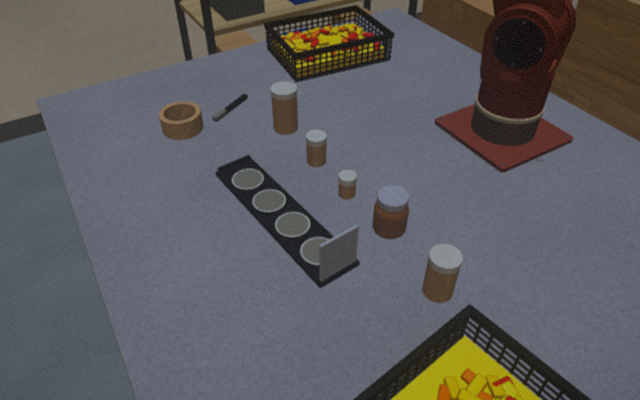

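The top view shows the lids at (169,243) p, (255,254) jar, (319,244) q, (385,247) s and (472,252) r. The marks are at (265,178), (305,173), (345,169) and (386,166), with the end plate on the left (+y) at (235,178). The scene view agrees.

```bash
cat > h.py <<'E'
from cell import arm, eyes
import cv2, numpy as np
from scipy.spatial.transform import Rotation as R
np.set_printoptions(precision=4,suppress=True)
def ray(n,px,z):
    c=eyes.get_calibration(n);T=c['world_from_camera']
    d=T[:3,:3]@np.linalg.solve(c['camera_matrix'],[px[0],px[1],1.]);o=T[:3,3]
    return (o+d*(z-o[2])/d[2])[:2]
def blob(im,guess,r=22,lo=None):
    """bright low-saturation blob nearest the guess: enclosing ellipse centre and size"""
    hsv=cv2.cvtColor(cv2.resize(im,None,fx=4,fy=4,interpolation=cv2.INTER_CUBIC),cv2.COLOR_BGR2HSV)
    x,y=[int(4*v) for v in guess];w=4*r;y0,x0=max(y-w,0),max(x-w,0)
    p=hsv[y0:y+w,x0:x+w]
    if lo is None: lo,_=cv2.threshold(p[...,2],0,255,cv2.THRESH_OTSU)
    m=((p[...,2]>lo)&(p[...,1]<60)).astype(np.uint8)
    cs,_=cv2.findContours(m,cv2.RETR_EXTERNAL,cv2.CHAIN_APPROX_NONE)
    cs=[c for c in cs if cv2.contourArea(c)>300]
    c=min(cs,key=lambda c:np.hypot(*(np.mean(c[:,0],0)+[x0-x,y0-y])))
    e=cv2.fitEllipse(cv2.convexHull(c))
    return ((np.array(e[0])+[x0,y0]+.5)/4-.5),np.array(e[1])/4
def tool(dw):  # world shift -> tool axes now
    o=arm.get_obs();return R.from_quat(o['eef_rot']).inv().apply(dw)
E
python3 - <<'E'
from h import *
im=cv2.imread('pics/top0.png');f=410.9
print('bg',np.median(cv2.cvtColor(im,cv2.COLOR_BGR2HSV)[200:300,:].reshape(-1,3),axis=0))
for n,g,z,d,lo in [('p',(169,243),.09,52,None),('jar',(255,254),.085,66,None),('q',(319,244),.05,36,None),('s',(385,247),.07,44,None),('r',(472,252),.11,60,None),
   ('m1',(265,178),.012,68,None),('m2',(305,173),.012,68,None),('m3',(345,169),.012,68,None),('m4',(386,166),.012,68,None)]:
    v=cv2.cvtColor(im,cv2.COLOR_BGR2HSV)[g[1],g[0]]
    lo=165 if n in 'pqsr' else None
    if n=='jar': lo=150
    c,s=blob(im,g,18 if n[0]=='m' else 24,lo); print(n,v,c,'dia mm',s*(.8752-z)/f*1000,'expect',d,'xy',ray('top',c,z))
im=cv2.imread('pics/scene0.png')
for n,g,z in [('p',(445,257),.09),('q',(348,176),.05),('s',(316,136),.07),('r',(284,90),.11),('m1',(318,250),.012),('m2',(292,224),.012),('m3',(269,200),.012),('m4',(248,179),.012)]:
    print(n,cv2.cvtColor(im,cv2.COLOR_BGR2HSV)[g[1],g[0]],ray('scene',g,z))
E
```

```text
bg [114.  25. 165.]
p [ 90   6 208] [172.7371 250.2694] dia mm [61.991  88.8419] expect 52 xy [0.4298 0.2813]Traceback (most recent call last):
  File "<stdin>", line 9, in <module>
  File "h.py", line 19, in blob
    e=cv2.fitEllipse(cv2.convexHull(c))
cv2.error: OpenCV(4.12.0) /io/opencv/modules/imgproc/src/shapedescr.cpp:361: error: (-201:Incorrect size of input array) There should be at least 5 points to fit the ellipse in function 'fitEllipseNoDirect'
```

```bash
sed -i 's/r=22,lo=None)/r=22,lo=None,hs=60)/; s/p\[...,1\]<60/p[...,1]<hs/' h.py && python3 - <<'E'
from h import *
im=cv2.imread('pics/top0.png');f=410.9
H=cv2.cvtColor(im,cv2.COLOR_BGR2HSV)
for n,g,z,d in [('p',(169,243),.09,52),('q',(319,244),.05,36),('s',(385,247),.07,44),('r',(472,252),.11,60),('jar',(255,254),.085,66),
   ('m1',(265,178),.012,68),('m2',(305,173),.012,68),('m3',(345,169),.012,68),('m4',(386,166),.012,68)]:
    lo,hs=(100,16) if n in 'pqsr' else (100,60)
    if n=='jar': lo=175
    try:
        c,s=blob(im,g,18 if n[0]=='m' else 24,lo,hs); print(n,H[g[1],g[0]],c,'dia mm',s*(.8752-z)/f*1000,'expect',d,'xy',ray('top',c,z))
    except Exception as e: print(n,H[g[1],g[0]],'fail')
im=cv2.imread('pics/scene0.png')
for n,g,z in [('p',(445,257),.09),('q',(348,176),.05),('s',(316,136),.07),('r',(284,90),.11),('jar',(392,197),.085),('m1',(318,250),.012),('m2',(292,224),.012),('m3',(269,200),.012),('m4',(248,179),.012)]:
    print(n,ray('scene',g,z))
for y in range(-.05==0,0):pass
o=arm.get_obs();print(R.from_quat(o['eef_rot']).as_matrix())
E
```

```text
p [ 90   6 208] [175.619 241.819] dia mm [56.8472 84.453 ] expect 52 xy [0.4462 0.276 ]
q [ 90   7 210] [319.5613 243.7261] dia mm [38.3079 42.1639] expect 36 xy [ 0.4424 -0.0014]
s [ 95   7 209] [383.1827 245.6915] dia mm [47.3499 57.3154] expect 44 xy [ 0.4422 -0.1253]
r [ 95   7 210] [465.3035 249.3531] dia mm [66.6717 96.2158] expect 60 xy [ 0.4413 -0.2696]
jar [113  32 202] [253.555  254.5896] dia mm [55.6009 57.4935] expect 66 xy [0.4231 0.1254]
m1 [ 33  19 160] [264.977  177.2261] dia mm [69.418  70.0788] expect 68 xy [0.5775 0.1155]
m2 [ 33  18 166] [305.0059 173.3288] dia mm [69.9315 70.2808] expect 68 xy [0.5864 0.031 ]
m3 [ 30  19 171] [345.292  169.3732] dia mm [70.4816 70.6529] expect 68 xy [ 0.5954 -0.0535]
m4 [ 32  19 172] [385.8114 165.4718] dia mm [70.6886 71.0156] expect 68 xy [ 0.6042 -0.1381]
p [0.4477 0.2908]
q [0.4429 0.0016]
s [ 0.4422 -0.1275]
r [ 0.4418 -0.2732]
jar [0.4306 0.1277]
m1 [0.5798 0.1138]
m2 [0.5889 0.0303]
m3 [ 0.5965 -0.0542]
m4 [ 0.6055 -0.1368]
[[ 0.9512  0.3086 -0.0006]
 [ 0.3086 -0.9512  0.0014]
 [-0.0001 -0.0015 -1.    ]]
```

The marks check out at 85 mm spacing. The lid masks picked up tube shadow, so I'll tighten them.

```bash
python3 - <<'E'
from h import *
im=cv2.imread('pics/top0.png');f=410.9
for n,g,z,d in [('p',(169,243),.09,52),('q',(319,244),.05,36),('s',(385,247),.07,44),('r',(472,252),.11,60),('jar',(255,254),.085,66)]:
    lo,hs=(183,18) if n in 'pqsr' else (165,90)
    c,s=blob(im,g,26,lo,hs); print(n,c,'dia mm',s*(.8752-z)/f*1000,'expect',d,'xy',ray('top',c,z))
E
```

```text
p [168.1259 243.6812] dia mm [50.9536 52.9226] expect 52 xy [0.4424 0.2905]
q [319.3817 245.0407] dia mm [36.2765 37.9555] expect 36 xy [ 0.4398 -0.0011]
s [385.5437 247.4447] dia mm [44.9364 45.945 ] expect 44 xy [ 0.4388 -0.1299]
r [472.9673 251.9583] dia mm [61.9734 62.3128] expect 60 xy [ 0.4367 -0.2835]
jar [243.1639 254.1427] dia mm [ 92.864  120.3451] expect 66 xy [0.4237 0.1455]
```

Every lid now measures close to its expected size. Next I go above tube_r and turn the jaws across the row (row angle about 6°).

Units first: shifts go in shares of 75 cm and turns go in shares of 90 degrees. So 0.328 m / 0.75 = 0.4373, 0.31 m / 0.75 = 0.4133, -78 degrees / 90 = -0.8667.

Emit:
play_rows(offset=[[0.0533,-0.04,0],[0.1067,-0.08,0],[0.16,-0.12,0],[0.2133,-0.16,0],[0.2667,-0.2,0],[0.32,-0.24,0],[0.3733,-0.28,0],[0.4133,-0.3067,0],[0.4373,-0.3267,0],[0.4373,-0.3267,0],[0.4373,-0.3267,0]], roll=[-0.0889,-0.1778,-0.2667,-0.3556,-0.4444,-0.5333,-0.6222,-0.7111,-0.8,-0.8667,-0.8667], claw=0)

```text
clock: 1.48
position: [0.4368, -0.2837, 0.1992]
eef_rot: [0.669, 0.743, -0.0, -0.0]
wrist_force: [-0.7, 0.3, 0.6]
gripper_width: 0.0852
gripper_force: 0.0
```

```bash
cat >> h.py <<'E'
P=dict(r=(.4367,-.2835),p=(.4424,.2905),s=(.4388,-.1299),q=(.4398,-.0011),m1=(.5775,.1155),m2=(.5864,.0310),m3=(.5954,-.0535),m4=(.6042,-.1381))
def to(n,z):
    o=arm.get_obs();p=o['position'];M=R.from_quat(o['eef_rot']).as_matrix()
    print(n,'t',round(o['clock'],2),'pos',p,'yaw of y',np.degrees(np.arctan2(M[1,1],M[0,1])),'tilt',M[2,:2],'w',o['gripper_width'],'F',o['gripper_force'],'shift',tool(np.array([*P[n],z])-p))
E
python3 -c "
from h import *;to('r',.064);print(arm.get_obs()['q'])"
```

```text
r t 1.48 pos [ 0.4368 -0.2837  0.1992] yaw of y 5.963377040659068 tilt [ 0.0004 -0.0005] w 0.08518795336504975 F 0.0 shift [ 0.0002 -0.      0.1352]
[ 0.8222  0.0926 -0.3515  1.7603  0.0331  1.2951  0.5671]
```

Emit:
play_rows(offset=[[0,0,0.04],[0,0,0.08],[0,0,0.12],[0,0,0.1533],[0,0,0.1733],[0,0,0.18],[0,0,0.18]], roll=[0,0,0,0,0,0,0])

```text
clock: 2.35
position: [0.4372, -0.2842, 0.0649]
eef_rot: [0.67, 0.743, 0.0, 0.0]
wrist_force: [-0.2, -0.5, 0.6]
gripper_width: 0.0854
gripper_force: 0.0
```

Emit:
play_rows(offset=[[0,0,0],[0,0,0],[0,0,0],[0,0,0],[0,0,0],[0,0,0],[0,0,0],[0,0,0]], roll=[0,0,0,0,0,0,0,0], claw=1)

```text
clock: 3.35
position: [0.4379, -0.2845, 0.066]
eef_rot: [0.669, 0.743, 0.0, 0.001]
wrist_force: [0.4, -0.4, 6.9]
gripper_width: 0.0574
gripper_force: 62.6
```

Emit:
play_rows(offset=[[0,0,-0.0133],[0,0,-0.04],[0,0,-0.0733],[0,0,-0.1067],[0,0,-0.14],[0,0,-0.1667],[0,0,-0.1867],[0,0,-0.1867]], roll=[0,0,0,0,0,0,0,0])

```text
clock: 4.35
position: [0.4375, -0.2842, 0.2057]
eef_rot: [0.669, 0.743, 0.0, 0.001]
wrist_force: [-0.9, -0.9, -2.1]
gripper_width: 0.0574
gripper_force: 64.1
```

```bash
python3 -c "
from h import *;to('m1',.2)
cv2.imwrite('pics/s1.png',eyes.grab_frame('scene'))"
```

```text
m1 t 4.35 pos [ 0.4375 -0.2842  0.2057] yaw of y 5.974096173301634 tilt [-0.0013  0.0015] w 0.05738732761390474 F 64.11895751953125 shift [0.383  0.1809 0.0054]
```

View pics/s1.png

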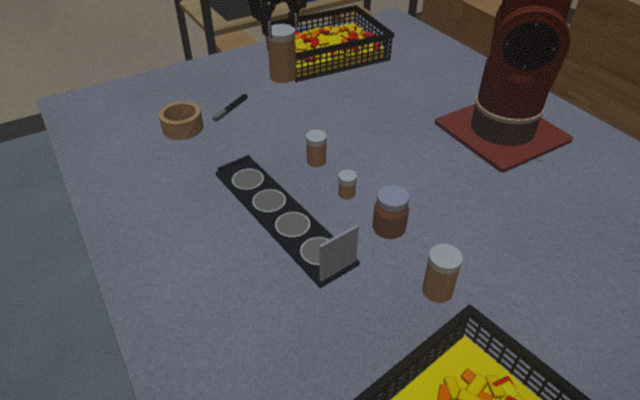

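Tube_r is held upright at (282,55) and the other tubes are undisturbed. Now I carry it over mark 1.

To row units: 0.383 m / 0.75 = 0.5107, 0.181 m / 0.75 = 0.2413.

Emit:
play_rows(offset=[[0.0267,0.0133,0],[0.08,0.0373,0],[0.14,0.0667,0],[0.2,0.0933,0],[0.26,0.12,0],[0.32,0.1507,0],[0.38,0.18,0],[0.4333,0.204,0],[0.4733,0.224,0],[0.5,0.236,0],[0.5107,0.2413,0],[0.5107,0.2413,0]], roll=[0,0,0,0,0,0,0,0,0,0,0,0])

```text
clock: 5.9
position: [0.5768, 0.1157, 0.2038]
eef_rot: [0.669, 0.743, -0.0, -0.0]
wrist_force: [0.3, -0.1, -1.5]
gripper_width: 0.057
gripper_force: 64.1
```

```bash
python3 -c "
from h import *;to('m1',.0795)"
```

```text
m1 t 5.9 pos [0.5768 0.1157 0.2038] yaw of y 6.011508888402139 tilt [ 0.0001 -0.0013] w 0.05702844344766673 F 64.11896109580994 shift [-0.0003  0.0008  0.1243]
```

To row units: 0.124 m / 0.75 = 0.1653, 0.12 m / 0.75 = 0.16.

Emit:
play_rows(offset=[[0,0.0013,0.0267],[0,0.0013,0.06],[0,0.0013,0.0933],[0,0.0013,0.12],[0,0.0013,0.14],[0,0.0013,0.152],[0,0.0013,0.16],[0,0.0013,0.1653],[0,0.0013,0.1653],[0,0.0013,0.1653]], roll=[0,0,0,0,0,0,0,0,0,0])

```text
clock: 7.15
position: [0.5784, 0.116, 0.081]
eef_rot: [0.669, 0.743, 0.0, 0.0]
wrist_force: [-0.3, -0.2, -2.0]
gripper_width: 0.0572
gripper_force: 64.1
```

To row units: 0.003 m / 0.75 = 0.004, 0.002 m / 0.75 = 0.0027.

Emit:
play_rows(offset=[[0,0,0.0013],[0,0,0.0027],[0,0,0.004],[0,0,0.004]], roll=[0,0,0,0])

```text
clock: 7.65
position: [0.5783, 0.116, 0.0781]
eef_rot: [0.669, 0.743, 0.0, 0.0]
wrist_force: [-1.1, -0.7, 3.8]
gripper_width: 0.0572
gripper_force: 64.7
```

Contact is made, so I release slowly and then retreat.

Emit:
play_rows(offset=[[0,0,0],[0,0,0],[0,0,0],[0,0,0],[0,0,0],[0,0,0],[0,0,0]], roll=[0,0,0,0,0,0,0], claw=0)

```text
clock: 8.52
position: [0.5781, 0.116, 0.0775]
eef_rot: [0.669, 0.743, 0.0, -0.0]
wrist_force: [0.7, -0.6, -0.1]
gripper_width: 0.0854
gripper_force: 0.0
```

To row units: -0.14 m / 0.75 = -0.1867, -0.13 m / 0.75 = -0.1733.

Emit:
play_rows(offset=[[0,0,-0.0267],[0,0,-0.0667],[0,0,-0.1067],[0,0,-0.1467],[0,0,-0.1733],[0,0,-0.1867],[0,0,-0.1867]], roll=[0,0,0,0,0,0,0])

```text
clock: 9.4
position: [0.5782, 0.116, 0.2178]
eef_rot: [0.669, 0.743, 0.0, 0.0]
wrist_force: [-0.5, -0.4, 0.2]
gripper_width: 0.0856
gripper_force: 0.0
```

```bash
python3 -c "
from h import *;to('p',.05)
cv2.imwrite('pics/s2.png',eyes.grab_frame('scene'))"
```

```text
p t 9.4 pos [0.5782 0.116  0.2178] yaw of y 5.97889029548257 tilt [-0.      0.0005] w 0.08562673274095525 F 0.0 shift [ 0.1878 -0.117   0.1677]
```

View pics/s2.png

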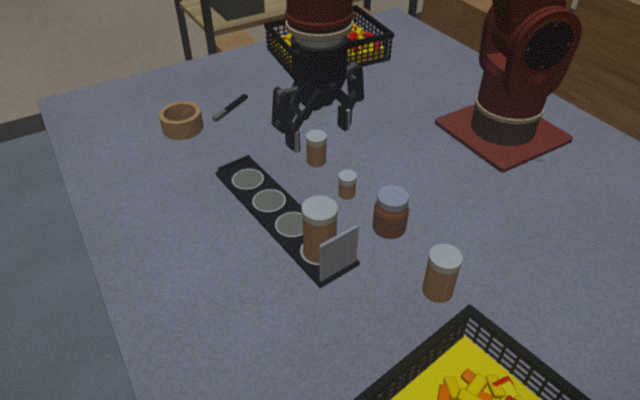

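Tube_r stands on mark 1, its lid at (319,208), with nothing else disturbed. Tube_p is next.

To row units: 0.188 m / 0.75 = 0.2507, -0.117 m / 0.75 = -0.156.

Emit:
play_rows(offset=[[0.04,-0.024,0],[0.0933,-0.0573,0],[0.1467,-0.0907,0],[0.2,-0.124,0],[0.2333,-0.1453,0],[0.2507,-0.156,0],[0.2507,-0.156,0],[0.2507,-0.156,0]], roll=[0,0,0,0,0,0,0,0])

```text
clock: 10.45
position: [0.4432, 0.2893, 0.2171]
eef_rot: [0.67, 0.742, -0.0, -0.0]
wrist_force: [0.2, -0.6, 0.3]
gripper_width: 0.0853
gripper_force: 0.0
```

```bash
python3 -c "
from h import *;to('p',.05)"
```

```text
p t 10.45 pos [0.4432 0.2893 0.2171] yaw of y 5.864306208210654 tilt [-0.0004 -0.0005] w 0.0853178870797688 F 0.0 shift [ 0.0013 -0.0006  0.1671]
```

To row units: 0.167 m / 0.75 = 0.2227, 0.16 m / 0.75 = 0.2133.

Emit:
play_rows(offset=[[0.0013,0,0.04],[0.0013,0,0.0933],[0.0013,0,0.1467],[0.0013,0,0.1867],[0.0013,0,0.2133],[0.0013,0,0.2227],[0.0013,0,0.2227]], roll=[0,0,0,0,0,0,0])

```text
clock: 11.32
position: [0.4425, 0.2917, 0.0508]
eef_rot: [0.669, 0.743, 0.0, -0.0]
wrist_force: [-0.4, 0.0, 0.8]
gripper_width: 0.0853
gripper_force: 0.0
```

Emit:
play_rows(offset=[[0,0,0],[0,0,0],[0,0,0],[0,0,0],[0,0,0],[0,0,0],[0,0,0],[0,0,0]], roll=[0,0,0,0,0,0,0,0], claw=1)

```text
clock: 12.32
position: [0.443, 0.2924, 0.052]
eef_rot: [0.669, 0.743, 0.001, 0.0]
wrist_force: [-1.1, -0.4, 8.0]
gripper_width: 0.0482
gripper_force: 60.3
```

To row units: -0.16 m / 0.75 = -0.2133, -0.145 m / 0.75 = -0.1933.

Emit:
play_rows(offset=[[0,0,-0.0133],[0,0,-0.04],[0,0,-0.08],[0,0,-0.12],[0,0,-0.16],[0,0,-0.1933],[0,0,-0.2133],[0,0,-0.2133]], roll=[0,0,0,0,0,0,0,0])

```text
clock: 13.32
position: [0.4425, 0.2921, 0.2118]
eef_rot: [0.669, 0.743, 0.001, 0.0]
wrist_force: [0.4, 0.4, -1.4]
gripper_width: 0.0484
gripper_force: 62.0
```

```bash
python3 -c "
from h import *;to('m2',.2)"
```

```text
m2 t 13.32 pos [0.4425 0.2921 0.2118] yaw of y 5.976013947318419 tilt [0.0006 0.002 ] w 0.04839607947128594 F 61.98477387428284 shift [-0.2746  0.1159  0.0118]
```

To row units: -0.273 m / 0.75 = -0.364, -0.262 m / 0.75 = -0.3493.

Emit:
play_rows(offset=[[-0.0267,0.0107,0],[-0.0733,0.0307,0],[-0.1267,0.0533,0],[-0.18,0.076,0],[-0.2333,0.0987,0],[-0.28,0.1187,0],[-0.32,0.136,0],[-0.3493,0.148,0],[-0.364,0.1547,0],[-0.364,0.1547,0],[-0.364,0.1547,0]], roll=[0,0,0,0,0,0,0,0,0,0,0])

```text
clock: 14.7
position: [0.5854, 0.0338, 0.2106]
eef_rot: [0.669, 0.744, 0.0, -0.0]
wrist_force: [-0.2, 0.5, -1.5]
gripper_width: 0.0484
gripper_force: 62.0
```

```bash
python3 -c "
from h import *;to('m2',.065)"
```

```text
m2 t 14.7 pos [0.5854 0.0338 0.2106] yaw of y 6.086425756528954 tilt [ 0.0006 -0.0001] w 0.048397047358361096 F 61.974037885665894 shift [-0.003   0.0007  0.1456]
```

To row units: 0.146 m / 0.75 = 0.1947, 0.143 m / 0.75 = 0.1907.

Emit:
play_rows(offset=[[-0.0027,0.0013,0.0333],[-0.0027,0.0013,0.0733],[-0.0027,0.0013,0.1133],[-0.0027,0.0013,0.1467],[-0.0027,0.0013,0.1707],[-0.0027,0.0013,0.184],[-0.0027,0.0013,0.1907],[-0.0027,0.0013,0.1947],[-0.0027,0.0013,0.1947],[-0.0027,0.0013,0.1947]], roll=[0,0,0,0,0,0,0,0,0,0])

```text
clock: 15.95
position: [0.5874, 0.0304, 0.065]
eef_rot: [0.669, 0.743, 0.0, 0.0]
wrist_force: [0.6, -0.5, -1.1]
gripper_width: 0.0482
gripper_force: 62.0
```

To row units: 0.002 m / 0.75 = 0.0027, 0.001 m / 0.75 = 0.0013.

Emit:
play_rows(offset=[[0,0,0.0013],[0,0,0.0027],[0,0,0.0027]], roll=[0,0,0])

```text
clock: 16.32
position: [0.5879, 0.0305, 0.064]
eef_rot: [0.669, 0.743, 0.001, 0.001]
wrist_force: [-2.5, -0.1, 9.6]
gripper_width: 0.0485
gripper_force: 63.8
```

Emit:
play_rows(offset=[[0,0,0],[0,0,0],[0,0,0],[0,0,0],[0,0,0],[0,0,0],[0,0,0]], roll=[0,0,0,0,0,0,0], claw=0)

```text
clock: 17.2
position: [0.5871, 0.0303, 0.0625]
eef_rot: [0.669, 0.743, -0.0, -0.0]
wrist_force: [-0.2, -0.0, -0.3]
gripper_width: 0.0854
gripper_force: 0.0
```

To row units: -0.14 m / 0.75 = -0.1867, -0.13 m / 0.75 = -0.1733.

Emit:
play_rows(offset=[[0,0,-0.0267],[0,0,-0.0667],[0,0,-0.1067],[0,0,-0.1467],[0,0,-0.1733],[0,0,-0.1867],[0,0,-0.1867]], roll=[0,0,0,0,0,0,0])

```text
clock: 18.08
position: [0.5872, 0.0304, 0.2028]
eef_rot: [0.669, 0.743, 0.0, 0.0]
wrist_force: [0.4, 0.4, -1.3]
gripper_width: 0.085
gripper_force: 0.0
```

```bash
python3 -c "
from h import *;to('s',.034)"
```

```text
s t 18.07 pos [0.5872 0.0304 0.2028] yaw of y 5.974640477510588 tilt [-0.0001  0.0005] w 0.08503726745262878 F 0.0 shift [-0.1439 -0.1643  0.1688]
```

To row units: -0.164 m / 0.75 = -0.2187, -0.148 m / 0.75 = -0.1973.

Emit:
play_rows(offset=[[-0.0267,-0.0307,0],[-0.0667,-0.076,0],[-0.1067,-0.1213,0],[-0.1467,-0.1667,0],[-0.1733,-0.1973,0],[-0.192,-0.2187,0],[-0.192,-0.2187,0],[-0.192,-0.2187,0]], roll=[0,0,0,0,0,0,0,0])

```text
clock: 19.08
position: [0.4392, -0.1292, 0.202]
eef_rot: [0.669, 0.743, 0.0, -0.0]
wrist_force: [0.6, -0.1, 0.4]
gripper_width: 0.0855
gripper_force: 0.0
```

```bash
python3 -c "
from h import *;to('s',.034)
print(arm.get_obs()['wrist_force'])
cv2.imwrite('pics/s3.png',eyes.grab_frame('scene'))"
```

```text
s t 19.07 pos [ 0.4392 -0.1292  0.202 ] yaw of y 6.010476865637336 tilt [ 0.0007 -0.0005] w 0.08547425846527935 F 0.0 shift [-0.0008 -0.0004  0.168 ]
[ 0.6408 -0.1299  0.4472]
```

View pics/s3.png

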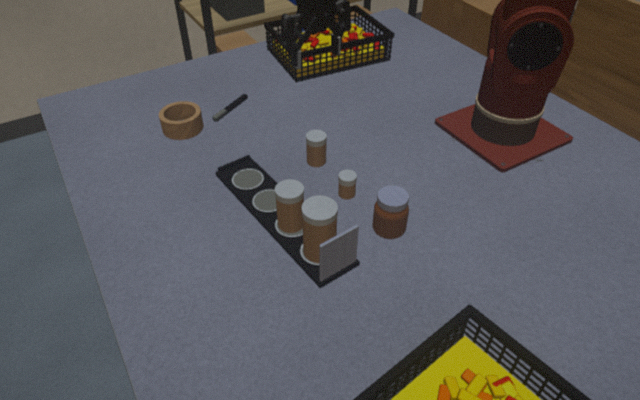

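Tubes r and p stand on marks 1 and 2, with lids at (319,208) and (289,190). Now tube_s.

To row units: 0.168 m / 0.75 = 0.224, 0.16 m / 0.75 = 0.2133.

Emit:
play_rows(offset=[[-0.0013,0,0.04],[-0.0013,0,0.0933],[-0.0013,0,0.1467],[-0.0013,0,0.1867],[-0.0013,0,0.2133],[-0.0013,0,0.224],[-0.0013,0,0.224]], roll=[0,0,0,0,0,0,0])

```text
clock: 20.0
position: [0.4392, -0.1303, 0.0344]
eef_rot: [0.669, 0.743, 0.0, -0.0]
wrist_force: [1.1, 0.7, -0.2]
gripper_width: 0.0853
gripper_force: 0.0
```

Emit:
play_rows(offset=[[0,0,0],[0,0,0],[0,0,0],[0,0,0],[0,0,0],[0,0,0],[0,0,0],[0,0,0]], roll=[0,0,0,0,0,0,0,0], claw=1)

```text
clock: 21.0
position: [0.4433, -0.1333, 0.0382]
eef_rot: [0.67, 0.743, 0.001, 0.004]
wrist_force: [-0.0, -4.5, 22.7]
gripper_width: 0.0001
gripper_force: 11.6
```

To row units: -0.16 m / 0.75 = -0.2133, -0.145 m / 0.75 = -0.1933.

Emit:
play_rows(offset=[[0,0,-0.0133],[0,0,-0.04],[0,0,-0.08],[0,0,-0.12],[0,0,-0.16],[0,0,-0.1933],[0,0,-0.2133],[0,0,-0.2133]], roll=[0,0,0,0,0,0,0,0])

```text
clock: 22.0
position: [0.4394, -0.131, 0.1951]
eef_rot: [0.669, 0.743, 0.0, 0.001]
wrist_force: [0.1, 0.6, 0.1]
gripper_width: 0.0
gripper_force: 0.0
```

```bash
python3 -c "
from h import *;to('m3',.2)"
```

```text
m3 t 22.0 pos [ 0.4394 -0.131   0.1951] yaw of y 5.974984748998102 tilt [-0.0006  0.0012] w 3.959471687502689e-05 F 0.0 shift [ 0.0608  0.1632 -0.0047]
```

```bash
python3 -c "
from h import *
cv2.imwrite('pics/s4.png',np.vstack([eyes.grab_frame('scene')[80:320],eyes.grab_frame('top')[100:400]]))"
```

```text
(no output)
```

View pics/s4.png

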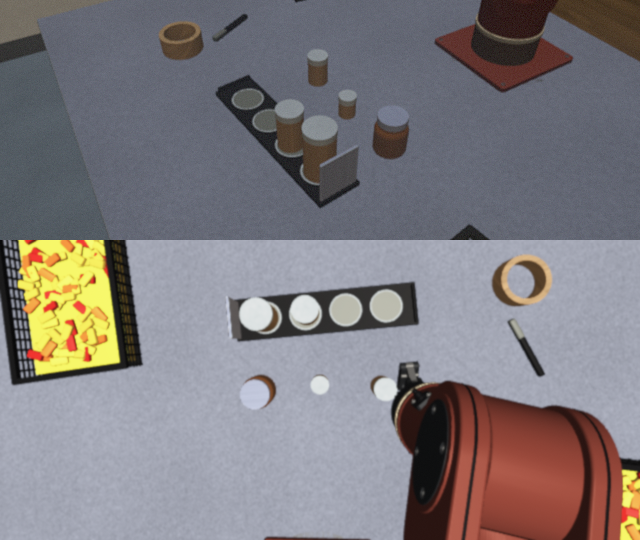

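```bash
python3 - <<'E'
from h import *
im=eyes.grab_frame('top');cv2.imwrite('pics/top5.png',im);sc=eyes.grab_frame('scene');cv2.imwrite('pics/sc5.png',sc)
for n,g,z in [('q',(319,244),.05),('s',(384,248),.07),('r',(256,174),.122),('p',(304,170),.102)]:
    c,s=blob(im,g,20,183,18); print(n,c,'dia',s*(.8752-z)/410.9*1000,'xy',ray('top',c,z))
o=arm.get_obs();M=R.from_quat(o['eef_rot']).as_matrix()
for n in('top','scene'):
    c=eyes.get_calibration(n);W=np.linalg.inv(c['world_from_camera'])
    for d in(.008,-.011,-.065):
        X=o['position']+M[:,2]*d;x=c['camera_matrix']@(W[:3,:3]@X+W[:3,3]);print(n,d,x[:2]/x[2])
cv2.imwrite('pics/g5.png',np.hstack([cv2.resize(im[190:290,340:440],None,fx=4,fy=4),cv2.resize(sc[0:100,250:350],None,fx=4,fy=4)]))
E
```

```text
q [319.4364 244.9436] dia [38.0783 39.659 ] xy [ 0.44   -0.0012]
s [385.3254 249.1251] dia [44.9897 48.1783] xy [ 0.4355 -0.1295]
r [256.8283 172.6456] dia [58.7896 67.4619] xy [0.5785 0.1149]
p [304.829  172.2422] dia [58.4133 63.9393] xy [0.5815 0.0273]
top 0.008 [396.5425 254.8297]
top -0.011 [398.6432 256.229 ]
top -0.065 [405.3267 260.681 ]
scene 0.008 [316.4987  87.6746]
scene -0.011 [316.4343  79.2477]
scene -0.065 [316.2422  54.1069]
```

View pics/g5.png

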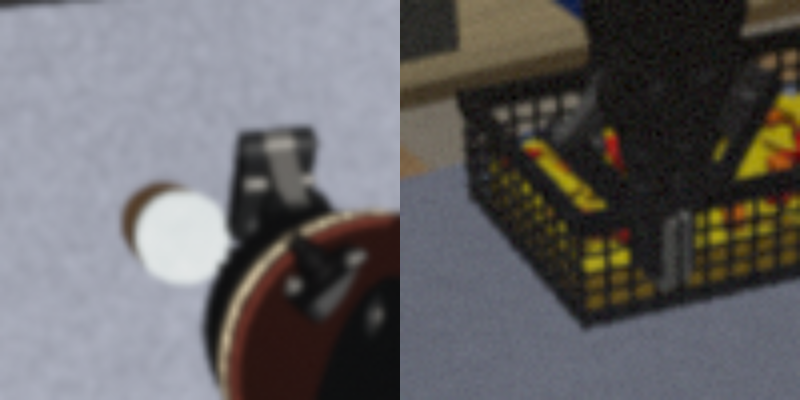

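```bash
python3 - <<'E'
from h import *
c=eyes.get_calibration('scene');W=np.linalg.inv(c['world_from_camera'])
def pr(X): x=c['camera_matrix']@(W[:3,:3]@np.array(X)+W[:3,3]);return x[:2]/x[2]
print('r held lid, bottom',pr([.4367,-.2835,.25]),pr([.4367,-.2835,.14]))
print('s2 tip centre',pr([.5782,.116,.21]),'pads',pr([.5782+.045,.116+.005,.205]),pr([.5782-.045,.116-.005,.205]))
a=cv2.imread('pics/s1.png')[0:110,230:340];b=cv2.imread('pics/s2.png')[60:170,250:360]
cv2.imwrite('pics/c6.png',cv2.resize(np.hstack([a,b]),None,fx=3.6,fy=3.6))
E
```

```text
r held lid, bottom [280.7426  29.2793] [283.2457  75.771 ]
s2 tip centre [319.2211 165.9454] pads [295.7676 179.5777] [341.5648 157.7954]
```

View pics/c6.png

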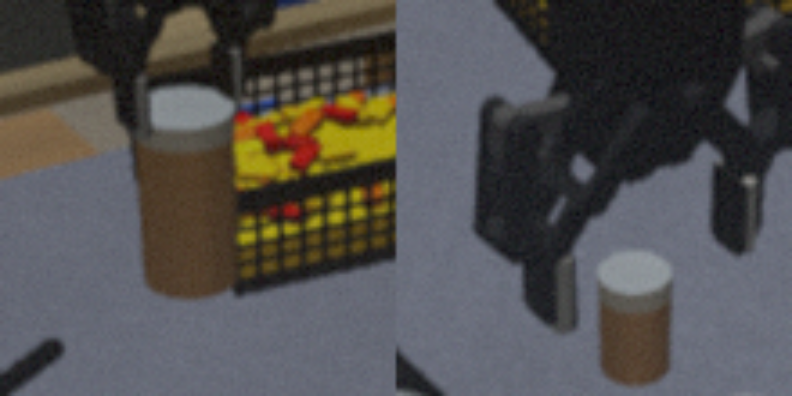

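The zoom shows the pads reach only the lid: the real fingertips sit about 35 mm higher than the pose implies. That is why the low tube_s slipped out, though it is still standing at (385,249). I'll re-grasp about 33 mm lower, checking force on the way.

To row units: 0.16 m / 0.75 = 0.2133, 0.01 m / 0.75 = 0.0133.

Emit:
play_rows(offset=[[0.0013,-0.004,0.0133],[0.0013,-0.004,0.0267],[0.0013,-0.004,0.0267],[0.0013,-0.004,0.0267],[0.0013,-0.004,0.0667],[0.0013,-0.004,0.12],[0.0013,-0.004,0.16],[0.0013,-0.004,0.1867],[0.0013,-0.004,0.2067],[0.0013,-0.004,0.2133],[0.0013,-0.004,0.2133]], roll=[0,0,0,0,0,0,0,0,0,0,0], claw=0)

```text
clock: 23.58
position: [0.4362, -0.1303, 0.0348]
eef_rot: [0.669, 0.743, 0.0, 0.0]
wrist_force: [-0.2, -0.2, -0.4]
gripper_width: 0.0855
gripper_force: 0.0
```

To row units: 0.03 m / 0.75 = 0.04, 0.024 m / 0.75 = 0.032.

Emit:
play_rows(offset=[[0,0,0.0107],[0,0,0.0213],[0,0,0.032],[0,0,0.04],[0,0,0.04]], roll=[0,0,0,0,0])

```text
clock: 24.2
position: [0.4356, -0.13, 0.004]
eef_rot: [0.669, 0.743, -0.0, -0.001]
wrist_force: [-1.0, -0.1, 0.4]
gripper_width: 0.0855
gripper_force: 0.0
```

```bash
python3 - <<'E'
from h import *
to('s',0)
sc=eyes.grab_frame('scene')
cv2.imwrite('pics/c7.png',cv2.resize(sc[60:200,240:400],None,fx=4,fy=4))
E
```

```text
s t 24.2 pos [ 0.4356 -0.13    0.004 ] yaw of y 5.986560473852907 tilt [ 0.0006 -0.0009] w 0.08551792149134838 F 0.0 shift [-0.0002  0.0032  0.004 ]
```

View pics/c7.png

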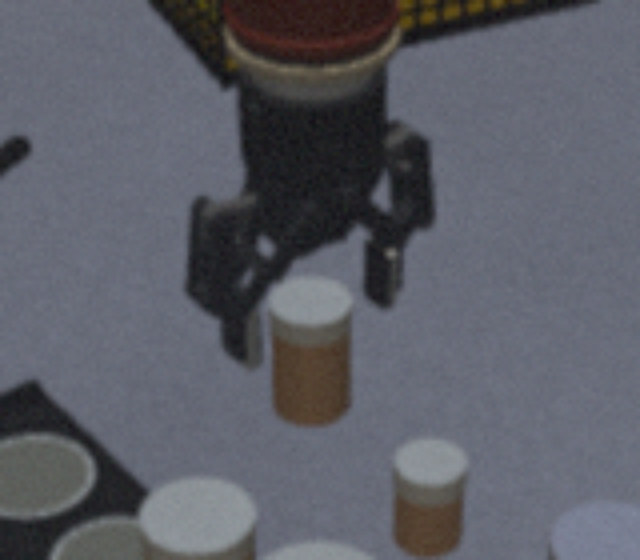

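The picture confirms it: the open tips are about 20 mm below the lid top and on the tube's axis at (311,345). I go 12 mm lower and close.

To row units: 0.012 m / 0.75 = 0.016, 0.004 m / 0.75 = 0.0053.

Emit:
play_rows(offset=[[0,0,0.0053],[0,0,0.0107],[0,0,0.016],[0,0,0.016]], roll=[0,0,0,0])

```text
clock: 24.75
position: [0.4357, -0.1301, -0.0078]
eef_rot: [0.669, 0.743, -0.0, -0.0]
wrist_force: [-0.3, -0.3, 0.1]
gripper_width: 0.0856
gripper_force: 0.0
```

Emit:
play_rows(offset=[[0,0,0],[0,0,0],[0,0,0],[0,0,0],[0,0,0],[0,0,0],[0,0,0],[0,0,0]], roll=[0,0,0,0,0,0,0,0], claw=1)

```text
clock: 25.75
position: [0.4363, -0.1304, -0.0071]
eef_rot: [0.669, 0.743, 0.0, 0.0]
wrist_force: [-0.9, -0.5, 5.5]
gripper_width: 0.0427
gripper_force: 60.7
```

To row units: -0.13 m / 0.75 = -0.1733, -0.12 m / 0.75 = -0.16.

Emit:
play_rows(offset=[[0,0,-0.0133],[0,0,-0.04],[0,0,-0.08],[0,0,-0.12],[0,0,-0.16],[0,0,-0.1733],[0,0,-0.1733]], roll=[0,0,0,0,0,0,0])

```text
clock: 26.62
position: [0.4361, -0.1303, 0.1226]
eef_rot: [0.669, 0.743, 0.0, 0.0]
wrist_force: [0.3, 0.2, -1.0]
gripper_width: 0.0432
gripper_force: 61.0
```

```bash
python3 -c "
from h import *;to('m3',.006)"
```

```text
m3 t 26.62 pos [ 0.4361 -0.1303  0.1226] yaw of y 5.9744864403393665 tilt [-0.0005  0.0006] w 0.04323929837603734 F 60.95090389251709 shift [0.0599 0.1664 0.1167]
```

To row units: 0.166 m / 0.75 = 0.2213, 0.057 m / 0.75 = 0.076.

Emit:
play_rows(offset=[[0.0107,0.0267,0],[0.0267,0.0733,0],[0.0453,0.1267,0],[0.064,0.1733,0],[0.076,0.2093,0],[0.08,0.2213,0],[0.08,0.2213,0],[0.08,0.2213,0]], roll=[0,0,0,0,0,0,0,0])

```text
clock: 27.62
position: [0.5938, -0.0541, 0.1221]
eef_rot: [0.67, 0.743, -0.001, -0.0]
wrist_force: [0.4, -0.4, -1.3]
gripper_width: 0.043
gripper_force: 61.1
```

```bash
python3 -c "
from h import *;to('m3',.007)"
```

```text
m3 t 27.62 pos [ 0.5938 -0.0541  0.1221] yaw of y 5.935273001503935 tilt [-0.0003 -0.0011] w 0.04304590239866626 F 61.13040089607239 shift [0.0004 0.0018 0.1151]
```

To row units: 0.115 m / 0.75 = 0.1533, 0.001 m / 0.75 = 0.0013.

Emit:
play_rows(offset=[[0,0.0013,0.0333],[0,0.0013,0.0733],[0,0.0013,0.1067],[0,0.0013,0.1307],[0,0.0013,0.1427],[0,0.0013,0.1493],[0,0.0013,0.1533],[0,0.0013,0.1533],[0,0.0013,0.1533]], roll=[0,0,0,0,0,0,0,0,0])

```text
clock: 28.75
position: [0.5962, -0.0531, 0.008]
eef_rot: [0.669, 0.743, 0.0, 0.0]
wrist_force: [-0.5, 0.1, -0.6]
gripper_width: 0.0426
gripper_force: 61.1
```

To row units: 0.002 m / 0.75 = 0.0027, 0.001 m / 0.75 = 0.0013.

Emit:
play_rows(offset=[[0,0,0.0013],[0,0,0.0027],[0,0,0.0027]], roll=[0,0,0])

```text
clock: 29.12
position: [0.5957, -0.0532, 0.0054]
eef_rot: [0.669, 0.743, -0.0, -0.0]
wrist_force: [-0.6, 0.5, -0.9]
gripper_width: 0.043
gripper_force: 61.1
```

To row units: 0.002 m / 0.75 = 0.0027, 0.001 m / 0.75 = 0.0013.

Emit:
play_rows(offset=[[0,0,0.0013],[0,0,0.0027],[0,0,0.0027]], roll=[0,0,0])

```text
clock: 29.5
position: [0.5959, -0.0532, 0.005]
eef_rot: [0.669, 0.743, -0.0, 0.0]
wrist_force: [-6.6, 0.0, 15.1]
gripper_width: 0.043
gripper_force: 62.4
```

Tube_s is down on the board. I release and retreat.

To row units: -0.001 m / 0.75 = -0.0013.

Emit:
play_rows(offset=[[0,0,-0.0013],[0,0,-0.0013],[0,0,-0.0013],[0,0,-0.0013],[0,0,-0.0013],[0,0,-0.0013],[0,0,-0.0013]], roll=[0,0,0,0,0,0,0], claw=0)

```text
clock: 30.38
position: [0.5958, -0.0532, 0.0045]
eef_rot: [0.669, 0.743, 0.0, -0.0]
wrist_force: [0.4, -1.3, 0.0]
gripper_width: 0.0855
gripper_force: 0.0
```

Emit:
play_rows(offset=[[0,0,-0.0267],[0,0,-0.0667],[0,0,-0.1067],[0,0,-0.1467],[0,0,-0.1733],[0,0,-0.1867],[0,0,-0.1867]], roll=[0,0,0,0,0,0,0])

```text
clock: 31.25
position: [0.5959, -0.0532, 0.1449]
eef_rot: [0.669, 0.743, 0.0, 0.0]
wrist_force: [0.7, 0.2, -0.3]
gripper_width: 0.0853
gripper_force: 0.0
```

```bash
python3 -c "
from h import *;to('q',-.018)"
```

```text
q t 31.25 pos [ 0.5959 -0.0532  0.1449] yaw of y 5.975073316251838 tilt [-0.0002  0.0005] w 0.08527196087613313 F 0.0 shift [ 0.0681 -0.1499  0.1628]
```

To row units: -0.15 m / 0.75 = -0.2, 0.01 m / 0.75 = 0.0133.

Emit:
play_rows(offset=[[0.0133,-0.0267,0],[0.0333,-0.0733,0],[0.056,-0.124,0],[0.076,-0.1667,0],[0.0867,-0.1907,0],[0.0907,-0.2,0],[0.0907,-0.2,0],[0.0907,-0.2,0]], roll=[0,0,0,0,0,0,0,0])

```text
clock: 32.25
position: [0.4401, -0.0014, 0.1444]
eef_rot: [0.669, 0.743, 0.0, -0.0]
wrist_force: [-0.5, 0.8, 0.6]
gripper_width: 0.0849
gripper_force: 0.0
```

```bash
python3 -c "
from h import *;to('q',-.018)"
```

```text
q t 32.25 pos [ 0.4401 -0.0014  0.1444] yaw of y 5.959071781580965 tilt [ 0.0005 -0.0001] w 0.08487868834486198 F 0.0 shift [ 0.0002 -0.0003  0.1624]
```

To row units: 0.155 m / 0.75 = 0.2067, 0.15 m / 0.75 = 0.2.

Emit:
play_rows(offset=[[0,0,0.04],[0,0,0.0933],[0,0,0.1467],[0,0,0.18],[0,0,0.1933],[0,0,0.2],[0,0,0.2067],[0,0,0.2067]], roll=[0,0,0,0,0,0,0,0])

```text
clock: 33.25
position: [0.4399, -0.0012, -0.0101]
eef_rot: [0.669, 0.743, 0.0, 0.0]
wrist_force: [0.2, -0.1, -0.3]
gripper_width: 0.0848
gripper_force: 0.0
```

To row units: 0.007 m / 0.75 = 0.0093, 0.003 m / 0.75 = 0.004.

Emit:
play_rows(offset=[[0,0,0.004],[0,0,0.0093],[0,0,0.0093]], roll=[0,0,0])

```text
clock: 33.62
position: [0.4393, -0.0012, -0.0177]
eef_rot: [0.669, 0.743, -0.0, -0.0]
wrist_force: [0.3, -0.8, -0.0]
gripper_width: 0.0854
gripper_force: 0.0
```

Emit:
play_rows(offset=[[0,0,0],[0,0,0],[0,0,0],[0,0,0],[0,0,0],[0,0,0],[0,0,0],[0,0,0]], roll=[0,0,0,0,0,0,0,0], claw=1)

```text
clock: 34.62
position: [0.4398, -0.0012, -0.0171]
eef_rot: [0.669, 0.743, 0.0, 0.0]
wrist_force: [-1.3, 0.1, 6.0]
gripper_width: 0.0347
gripper_force: 59.5
```

To row units: -0.13 m / 0.75 = -0.1733, -0.12 m / 0.75 = -0.16.

Emit:
play_rows(offset=[[0,0,-0.0133],[0,0,-0.04],[0,0,-0.08],[0,0,-0.12],[0,0,-0.16],[0,0,-0.1733],[0,0,-0.1733]], roll=[0,0,0,0,0,0,0])

```text
clock: 35.5
position: [0.4397, -0.0013, 0.1127]
eef_rot: [0.669, 0.743, 0.0, 0.0]
wrist_force: [-0.3, 0.1, -0.8]
gripper_width: 0.0344
gripper_force: 59.8
```

```bash
python3 -c "
from h import *;to('m4',-.004)"
```

```text
m4 t 35.5 pos [ 0.4397 -0.0013  0.1127] yaw of y 5.9675678683633375 tilt [-0.0005  0.0009] w 0.03438999059042364 F 59.76196110248566 shift [-0.1531  0.1493  0.1169]
```

To row units: -0.153 m / 0.75 = -0.204, -0.15 m / 0.75 = -0.2.

Emit:
play_rows(offset=[[-0.0267,0.0267,0],[-0.0667,0.0653,0],[-0.1133,0.1107,0],[-0.1533,0.1493,0],[-0.184,0.18,0],[-0.2,0.1947,0],[-0.204,0.1987,0],[-0.204,0.1987,0],[-0.204,0.1987,0]], roll=[0,0,0,0,0,0,0,0,0])

```text
clock: 36.62
position: [0.6032, -0.1369, 0.1127]
eef_rot: [0.669, 0.743, -0.0, -0.0]
wrist_force: [-0.7, 0.2, -0.2]
gripper_width: 0.0348
gripper_force: 59.9
```

```bash
python3 -c "
from h import *;to('m4',-.003)"
```

```text
m4 t 36.62 pos [ 0.6032 -0.1369  0.1127] yaw of y 6.041568152013575 tilt [ 0.     -0.0001] w 0.03483926494370645 F 59.86939787864685 shift [-0.0013  0.0009  0.1157]
```

To row units: 0.115 m / 0.75 = 0.1533, 0.112 m / 0.75 = 0.1493.

Emit:
play_rows(offset=[[-0.0013,0.0013,0.0333],[-0.0013,0.0013,0.0733],[-0.0013,0.0013,0.1067],[-0.0013,0.0013,0.1307],[-0.0013,0.0013,0.1427],[-0.0013,0.0013,0.1493],[-0.0013,0.0013,0.1533],[-0.0013,0.0013,0.1533],[-0.0013,0.0013,0.1533]], roll=[0,0,0,0,0,0,0,0,0])

```text
clock: 37.75
position: [0.6051, -0.1387, -0.002]
eef_rot: [0.669, 0.743, 0.0, 0.0]
wrist_force: [-0.3, 0.5, -0.8]
gripper_width: 0.0346
gripper_force: 59.9
```

To row units: 0.002 m / 0.75 = 0.0027, 0.001 m / 0.75 = 0.0013.

Emit:
play_rows(offset=[[0,0,0.0013],[0,0,0.0027],[0,0,0.0027]], roll=[0,0,0])

```text
clock: 38.12
position: [0.6047, -0.1387, -0.0046]
eef_rot: [0.669, 0.743, -0.0, -0.0]
wrist_force: [-0.1, -0.0, -0.2]
gripper_width: 0.0347
gripper_force: 59.9
```

Emit:
play_rows(offset=[[0,0,0.0013],[0,0,0.002],[0,0,0.002]], roll=[0,0,0])

```text
clock: 38.5
position: [0.6049, -0.1388, -0.005]
eef_rot: [0.669, 0.743, -0.0, 0.0]
wrist_force: [-3.5, 0.3, 7.8]
gripper_width: 0.0345
gripper_force: 60.3
```

Emit:
play_rows(offset=[[0,0,0],[0,0,0],[0,0,0],[0,0,0],[0,0,0],[0,0,0],[0,0,0]], roll=[0,0,0,0,0,0,0], claw=0)

```text
clock: 39.38
position: [0.6048, -0.1387, -0.006]
eef_rot: [0.669, 0.743, 0.0, -0.0]
wrist_force: [-0.8, -1.2, -0.6]
gripper_width: 0.0853
gripper_force: 0.0
```

To row units: -0.22 m / 0.75 = -0.2933, -0.2 m / 0.75 = -0.2667.

Emit:
play_rows(offset=[[0,0,-0.0267],[0,0,-0.0667],[0,0,-0.1067],[0,0,-0.1467],[0,0,-0.1867],[0,0,-0.2267],[-0.0667,0,-0.24],[-0.1333,-0.0267,-0.24],[-0.2,-0.0533,-0.24],[-0.2667,-0.0933,-0.24],[-0.2933,-0.12,-0.24],[-0.2933,-0.12,-0.24]], roll=[0,0,0,0,0,0,0,0,0,0,0,0])

```text
clock: 40.88
position: [0.5363, -0.37, 0.1754]
eef_rot: [0.671, 0.741, -0.0, 0.001]
wrist_force: [0.7, 0.4, -0.2]
gripper_width: 0.0853
gripper_force: 0.0
```

```bash
python3 - <<'E'
from h import *
im=eyes.grab_frame('top');sc=eyes.grab_frame('scene')
cv2.imwrite('pics/end.png',np.vstack([sc[80:320],im[100:400]]))
c=eyes.get_calibration('top');W=np.linalg.inv(c['world_from_camera'])
for n,m,z in [('r','m1',.122),('p','m2',.102),('s','m3',.082),('q','m4',.062)]:
    x=c['camera_matrix']@(W[:3,:3]@np.array([*P[m],z])+W[:3,3]);g=x[:2]/x[2]
    b,s=blob(im,g,16 if n=='q' else 22,190,14); e=ray('top',b,z)
    print(n,g,b,'dia',s*(.8752-z)/410.9*1000,'xy',e,'err mm',(e-P[m])*1000)
E
```

```text
r [256.5244 173.1861] [255.3769 173.4315] dia [57.3243 57.7779] xy [0.577  0.1176] err mm [-0.4695  2.1209]
p [302.8808 169.6405] [304.3233 168.8307] dia [48.838  53.1796] xy [0.5879 0.0283] err mm [ 1.5495 -2.7076]
s [347.2091 166.1984] [347.0079 166.1504] dia [44.8324 45.4324] xy [ 0.5955 -0.0531] err mm [0.0899 0.388 ]
q [389.6893 163.0053] [390.9437 163.0187] dia [36.4006 38.6491] xy [ 0.6042 -0.1406] err mm [-0.0096 -2.4577]
```

View pics/end.png

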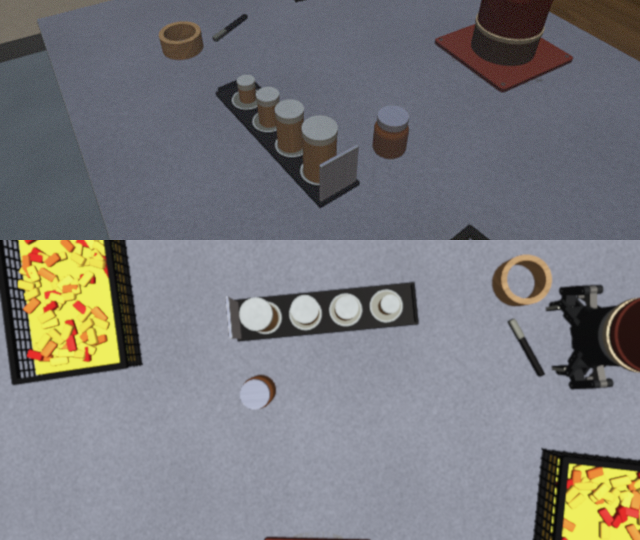

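All four tubes stand on their marks in the right order, each within about 3 mm of centre. The jar has not moved from (255,254), and the gripper is clear.

```bash
python3 -c "
from h import *;print(arm.close_job())"
```

```text
the job is handed in; nothing more can be done
None
```

The job is handed in at about 41 s: tubes r, p, s and q stand upright on the four marks from the end plate outward, each about 3 mm or less off centre in the last top view, and the jar has not moved. The judge's verdict was not shown.

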